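# Turn the washed blender jar over and seat it on its drive shaft

## Robot

A 6-joint arm with a two-finger parallel gripper is mounted at the origin on the work surface. World frame = base frame: x ahead of the robot, y to its left, z up, the work surface at z = 0. Lengths are in m, angles in rad, forces in N, time in s.
With the tool pointing down it reaches from about 0.3 to 0.775 m from the base axis. Payload 14.6 kg.
Tool frame: the origin (TCP) lies on the centre line of the jaws, within the pads' length; the fingertips stand 19 mm ahead of it and the grasp point (between the pads) is the TCP; z points along the fingers, y is the direction in which the jaws open and shut (so a half turn about z gives the same grasp; the last joint's range is limited). The gripper opens to 94 mm and grips with 3 to 60 N. Pads are 16 mm wide; open, the fingers measure 119 mm over their backs; the gripper's body (75 mm by 177 mm) begins 78 mm behind the grasp point.
Start: joints at [-1.283, 0.3, 1.521, -0, 1.321, -0.067], TCP at [0.191, -0.516, 0.224] pointing down, gripper open.
Joint ranges: [-3.03, 3.03], [-0.79, 2.21], [0.23, 2.52], [-1.04, 4.18], [0, 3.07], [-2.55, 2.55]. Speed limits (rad/s): [2.22, 2.22, 2.57, 3.14, 3.14, 3.14].

## Interface

Orientations are given as [roll, pitch, yaw] about the fixed x, y, z axes, in that order (R = Rz(yaw) Ry(pitch) Rx(roll)).
In Python, from station import ctrl gives the robot as it stands. The module is installed in compiled form; this text tells all that it offers.
- The arm moves only by the shell command python3 -m creep 'ROWS' [FORCE]. ROWS is a JSON object of lists of equal length, an entry for each row: "translation": the shift along the world's x, y, z in mm, a list of three; "yaw": the turn about the world's z in rad; "gripper": the closure in counts, from 0 (fully open) to 255 (shut). A call has 1 to 5 rows; each row is the pose to reach, as a shift and turn from the pose measured when the call began; what a row does not reach only later rows make up. A row lasts 1/12 s, in which the tool goes at most 41.7 mm and 7.16 degrees, less where a joint would pass 70% of its speed; a pose out of reach is approached as far as the arm can. A call with a gripper value outside its range is refused whole. The fingers move at their own pace and stop on an object; FORCE is the grip in N (left out, the last holds). Time passes only in rows, so rows that repeat a pose let the fingers close. It gives the time, the measured TCP pose, the force and the opening at its end, in the units of the state.
- ctrl.get_obs(): the state, without advancing time (a new reading comes with each control period).
- ctrl.camera(name): name is "scene" or "top" or "wrist"; returns a dict with "pixels" (384x512x3 uint8, red, green, blue), "depth" (384x512 float32, m along the optical axis (not along the pixel's ray), 0 where there is no reading), "fx", "fy", "cx", "cy" (pixels), "dist" ([k1, k2, p1, p2, k3] as OpenCV has them; the pictures are not rectified), "R" (3x3) and "t" (3): a world point X has camera coordinates R X + t; the wrist camera has in their place "tool_from_camera" (4x4, takes a point from camera to tool coordinates, whose origin is the TCP and whose axes are the flange's). Camera axes: x right, y down, z forward; pixel columns grow to the right and rows downward; lengths in m; the calibration is good to about 2 mm. A picture is of the moment at which its call begins: read the wrist's pose just before it.
- ctrl.hand_in(): hands the job in, once; it reports no verdict.
The state is a dict: "time_s": time; "qpos": joint angles; "joint_vel": joint speeds; "tau": joint torques, N m; "ee_pos": TCP position; "eef_rot": TCP orientation; "force": force on the tool from outside, world axes, zero at the start; "moment": the same for the moment, N m; "grip_width": finger opening in m.
Only numpy, scipy, OpenCV 4.12 (cv2) and the standard library are available. Lean on these libraries where they do the work, as an engineer would, in place of code of your own. Each camera call takes 0.05 s, during which the arm holds its last target. There are 200 camera calls.

## Task

The square steel blender jar has been washed and stands mouth-down in the blue draining tray. Turn it mouth-up and put it back on the blender: square socket in its foot over the square drive shaft, fully home and standing straight. Set it down gently without dropping it or knocking it over, and leave everything else on the bench where it is.

Things in the scene. Friction and masses are not known exactly. Their poses are not given: they have to be found in the camera images.
- jar: Blender jar: open steel jar, square section 58 x 58 mm, 92 mm long; the last 20 mm is a black plastic foot of the same outline, red line between. Four plain flats over the whole length. Walls 3.5 mm, about 0.34 kg, small blades inside. Origin: middle of the mouth; z from mouth to foot (up at the start), x and y square to the flats. Centre of mass on the axis, about 60 mm from the mouth.
- jar_bore (a point): Centre of the square socket in the underside of the jar's foot (92 mm from the mouth on the jar's axis), axes as the jar's. The socket is 21 x 21 mm, 18 mm deep, its sides parallel to the jar's flats, so it fits in four ways, a quarter turn apart.
- shaft_foot (a point): Foot of the drive shaft, in the middle of the blender's rubber seat, 108 mm above the bench; z up, x and y square to the shaft's flats. Steel shaft 18 x 18 mm, 16 mm tall: straight for 10 mm, then tapering to 12 x 12 mm. It stands at any angle to the housing, turns only stiffly (0.08 N m). With the jar home the underside of its foot rests on the seat at this height.
- blender: The blender's motor base, fixed: white housing, 160 x 164 mm up to 60 mm high, then 136 x 144 mm up to 100 mm, then a round rubber seat of 104 mm diameter up to 108 mm. Origin under its centre on the bench, z up; the front with knob and switch is its -x side (knob sticks out 15 mm). It may stand on the left or on the right.
- tray: Blue draining tray, fixed: open box 216 mm (x) by 210 mm (y), 45 mm high, walls and floor 5 mm thick. Origin under its centre on the bench, z up. It stands on the other side from the blender.
- beaker_big: White plastic beaker standing mouth-down in the tray, 66 mm diameter, 90 mm tall. Origin in the middle of its lower end (the mouth). Its z axis is vertical. 
- beaker_small: Amber beaker standing mouth-down in the tray, 54 mm diameter, 70 mm tall. Origin in the middle of its lower end (the mouth). Its z axis is vertical. 
- flask: Clear flat culture flask lying on the bench, yellow cap at its +x end; it reaches from -65 to +77 mm along its x, 76 mm wide in y, 36 mm high. Origin on the bench. Its z axis is vertical. 
- tube_rack: Orange rack with capped tubes, 112 mm (x) by 60 mm (y), 58 mm high. Origin under its centre. Its z axis is vertical. 
- tip_box: Pipette tip box, grey with a green lid, 120 mm (x) by 84 mm (y), 65 mm high; a catch stands out 5 mm on -x. Origin under its centre. Its z axis is vertical. 
- bottle: Glass reagent bottle with blue cap, 64 mm diameter, 135 mm tall. Origin under its centre. Its z axis is vertical. 
- pipettor: Blue pistol-shaped pipette controller lying on its side, within -50 to +85 mm in its x and -60 to +46 mm in its y, 30 mm high. Origin on the bench. Its z axis is vertical. 
- dishes: Stack of three culture dishes, 90 mm diameter, 45 mm high. Origin under its centre. Its z axis is vertical. 

How it is judged:
By the outcome, as a careful person would: the job done as asked, in the order asked, and still so for the second after the job is handed in, with the robot touching nothing.
It also fails if it takes over 61 s, if anything falls off the work surface, if the arm or the gripper's body presses on something with over 40 N, if the wrist force passes 120 N, or if a joint passes its speed limit or range.

## Working session

There is one attempt and no reset: what is moved stays moved. The work goes in short steps, Python scripts to look and compute and a shell command to move; the robot and the scene stay as the last step left them, time stands still between calls to the robot, and variables do not carry over. Pictures are saved under pics/ and viewed, about 8 in all and at most 12, crops included, and the job is handed in when it is done.

```bash
mkdir -p pics
cat > h.py <<'E'
import numpy as np, cv2
from station import ctrl
from scipy.spatial.transform import Rotation as Ro
def K(c): return np.array([[c['fx'],0,c['cx']],[0,c['fy'],c['cy']],[0,0,1.]])
def cam(name):
    o=ctrl.get_obs(); c=ctrl.camera(name)
    if name=='wrist':
        T=np.eye(4); T[:3,:3]=Ro.from_euler('xyz',o['eef_rot']).as_matrix(); T[:3,3]=o['ee_pos']
        M=T@np.array(c['tool_from_camera'])
    else:
        R=np.array(c['R']);M=np.eye(4);M[:3,:3]=R.T;M[:3,3]=-R.T@np.array(c['t'])
    c['M']=M; return c
def rays(c,uv):
    p=cv2.undistortPoints(np.array(uv,float).reshape(-1,1,2),K(c),np.array(c['dist'],float)).reshape(-1,2)
    return c['M'][:3,3],np.c_[p,np.ones(len(p))]@c['M'][:3,:3].T
def onz(c,uv,z):
    o,d=rays(c,uv); return o+d*((z-o[2])/d[:,2])[:,None]
def cloud(c):
    h,w=c['depth'].shape; u,v=np.meshgrid(np.arange(w),np.arange(h))
    o,d=rays(c,np.c_[u.ravel(),v.ravel()])
    return (o+d*c['depth'].reshape(-1,1)).reshape(h,w,3)
def save(c,n,crop=None,s=1):
    p=c['pixels'][:,:,::-1]
    if crop: p=p[crop[1]:crop[3],crop[0]:crop[2]]
    cv2.imwrite(f'pics/{n}.png',cv2.resize(p,None,fx=s,fy=s,interpolation=cv2.INTER_CUBIC))
E
python3 - <<'E'
from h import *
import pickle
for n in('top','scene'):
    c=cam(n);save(c,n+'0',s=1.5);pickle.dump(c,open(n+'0.pkl','wb'));print(n,c['M'][:3,3])
print(ctrl.get_obs())
E
```

```text
top [0.37773967 0.01260021 1.36323687]
scene [0.84839551 0.62287293 0.87624174]
{'time_s': 0.1, 'qpos': array([-1.28259595e+00,  3.00427721e-01,  1.52147389e+00, -6.08071589e-06,
        1.32071704e+00, -6.66373267e-02]), 'joint_vel': array([-0.00029864, -0.00092399, -0.00298245,  0.00115523, -0.00066333,
       -0.00118397]), 'tau': array([ 3.18633749e-03, -5.32642508e+01, -3.53284121e+01,  7.10403803e-02,
        2.35024269e-02, -4.20658921e-05]), 'ee_pos': array([ 0.19100988, -0.51555054,  0.22395546]), 'eef_rot': array([-3.14056853e+00, -6.24426630e-05,  3.54839183e-01]), 'force': array([-0.09794424,  0.21339005, -0.07693123]), 'moment': array([-0.03192315,  0.05258332, -0.03546402]), 'grip_width': 0.09373514906452217}
```

View pics/top0.png

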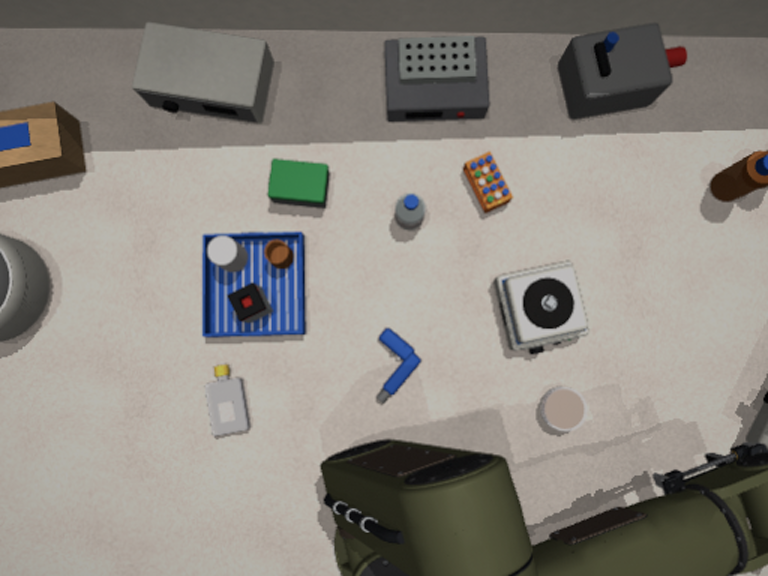

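View pics/scene0.png

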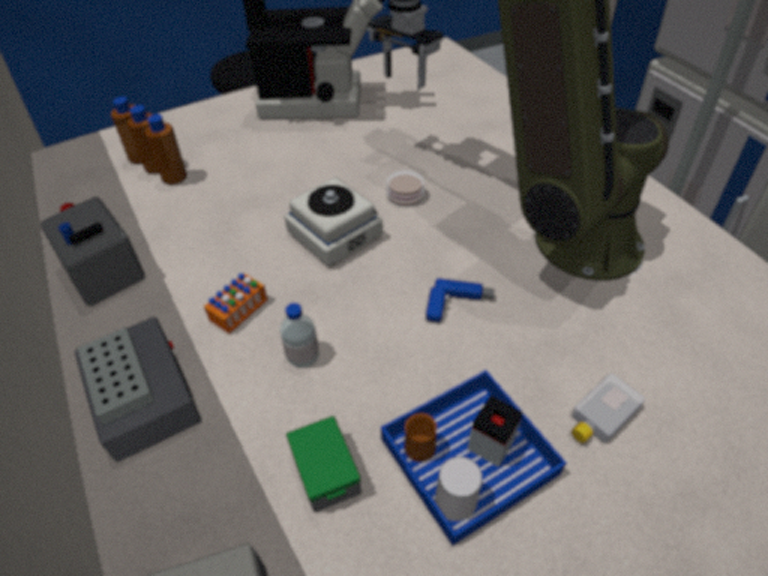

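The top view shows the jar's black foot at about (248,302), scaled 1.5x, in the tray. The white beaker is at (223,250), the amber one at (279,254), and the blender shaft at (549,302).

Run:
```python
from h import *
import pickle
c=pickle.load(open('top0.pkl','rb')); P=cloud(c); im=c['pixels'].astype(int)
def roi(x0,y0,x1,y1):
    m=np.zeros(im.shape[:2],bool); m[int(y0/1.5):int(y1/1.5),int(x0/1.5):int(x1/1.5)]=1; return m
def rect(m,z,name,plane=True):
    n,l,s,ce=cv2.connectedComponentsWithStats(m.astype(np.uint8)); k=1+np.argmax(s[1:,4]); 
    v,u=np.where(l==k); X=onz(c,np.c_[u,v],z)[:,:2]; r=cv2.minAreaRect((X*1000).astype(np.float32)); print(name,len(u),'mean',X.mean(0).round(4),'rect',np.round(r[0],1),np.round(r[1],1),round(r[2],1),'depthz',np.median(P[v,u,2]).round(4))
r=roi(210,275,300,330)
rect(r&(abs(P[:,:,2]-.097)<.012),.097,'jar top(depth)')
rect(r&(im.max(2)<60)&(P[:,:,2]>.08),.097,'jar dark')
r=roi(480,250,600,360)
rect(r&(abs(P[:,:,2]-.108)<.006)&(im.max(2)<90),.108,'seat')
rect(r&(P[:,:,2]>.05),.1,'housing')
rect(r&(P[:,:,2]>.114),.124,'shaft')
rect(roi(195,220,315,345)&(im[:,:,2]-im[:,:,0]>60),.045,'tray')
rect(roi(205,230,243,272)&(P[:,:,2]>.08),.095,'big')
rect(roi(260,235,300,275)&(P[:,:,2]>.06),.075,'small')
for nm,b in dict(bottle=(385,185,430,235),tip=(260,150,335,215),flask=(200,355,255,445),pip=(370,320,425,410),dish=(530,380,595,440)).items():
    rect(roi(*b)&(P[:,:,2]>.015),.03,nm)
```

```text
jar top(depth) 354 mean [0.493  0.3009] rect [493.4 300.5] [60.1 60.1] 27.5 depthz 0.0967
jar dark 341 mean [0.4919 0.2997] rect [492.2 299.7] [57.4 60.3] 27.6 depthz 0.0967
seat 762 mean [ 0.4947 -0.3019] rect [ 494.2 -302.3] [96.2 96.7] 89.3 depthz 0.108
housing 2706 mean [ 0.4916 -0.2924] rect [ 490.2 -293.9] [159.6 162.5] 12.8 depthz 0.1
shaft 41 mean [ 0.4957 -0.3009] rect [ 494.6 -300.2] [18.8 20.8] 56.4 depthz 0.1218
tray 1717 mean [0.5072 0.2907] rect [534.7 301.2] [216.5 210.1] 2.5 depthz 0.0066
big 345 mean [0.5967 0.3531] rect [596.5 353.1] [58.7 64.4] 0.6 depthz 0.0947
small 222 mean [0.5988 0.2467] rect [598.9 246.6] [50.8 49.6] 27.8 depthz 0.075
bottle 406 mean [ 0.6992 -0.0259] rect [698.8 -26.1] [79.1 61.4] 0.6 depthz 0.0937
tip 1111 mean [0.758  0.2119] rect [758.8 213.6] [130.6  96.5] 84.8 depthz 0.0644
flask 1000 mean [0.2855 0.3502] rect [294.9 351.8] [142.5  80. ] 10.8 depthz 0.0333
pip 606 mean [ 0.3739 -0.0026] rect [368.7  21.7] [101.8 128.9] 50.5 depthz 0.0278
dish 720 mean [ 0.2817 -0.352 ] rect [ 282.5 -351.7] [96.9 89.8] 62.6 depthz 0.0441
```

```bash
python3 -m creep '{"translation":[[14,37,0],[28,75,0],[42,113,0],[56,150,0],[70,188,0]],"yaw":[0.025,0.05,0.075,0.1,0.126],"gripper":[0,0,0,0,0]}'; python3 -c "
from station import ctrl
o=ctrl.get_obs();print(o['ee_pos'],o['eef_rot'],o['joint_vel'])"
```

```text
time_s: 0.52
ee_pos: [0.2611, -0.3257, 0.2236]
eef_rot: [-3.14, -0.0, 0.482]
force: [0.3, 0.4, 0.3]
grip_width: 0.0938
[ 0.26107344 -0.32571742  0.22363411] [-3.14019308e+00 -6.85499150e-05  4.81521627e-01] [ 0.90543409 -0.62501784  0.63041784  0.00240646 -0.0153103   0.5849911 ]
```

```bash
python3 -m creep '{"translation":[[14,38,0],[28,76,0],[43,114,0],[57,152,0],[71,190,0]],"yaw":[0,0,0,0,0],"gripper":[0,0,0,0,0]}' >/dev/null; python3 -m creep '{"translation":[[14,38,0],[28,76,0],[43,114,0],[57,152,0],[71,190,0]],"yaw":[0,0,0,0,0],"gripper":[0,0,0,0,0]}'>/dev/null;  python3 -m creep '{"translation":[[14,38,0],[28,76,0],[43,114,0],[55,145,0],[62,163,0]],"yaw":[0,0,0,0,0],"gripper":[0,0,0,0,0]}'; python3 -m creep '{"translation":[[5,15,0],[5,15,0],[5,15,0]],"yaw":[0,0,0],"gripper":[0,0,0]}'
python3 - <<'E'
from h import *
import pickle
c=cam('wrist');save(c,'w1');pickle.dump(c,open('w1.pkl','wb'))
o=ctrl.get_obs();print(o['ee_pos'],o['eef_rot']);print(c['tool_from_camera'])
E
```

```text
time_s: 1.77
ee_pos: [0.4654, 0.2245, 0.223]
eef_rot: [-3.14, 0.0, 0.483]
force: [0.4, -0.3, 0.5]
grip_width: 0.0936
time_s: 2.02
ee_pos: [0.4701, 0.2397, 0.2224]
eef_rot: [-3.14, 0.002, 0.485]
force: [-1.2, -0.5, 0.8]
grip_width: 0.0941
[0.47011268 0.23910702 0.22264714] [-3.14024749e+00  1.19291517e-03  4.83671421e-01]
[[-8.97498342e-04 -9.73084717e-01 -2.30445934e-01  6.75597773e-02]
 [ 9.99999539e-01 -7.94814230e-04 -5.38418477e-04 -5.46031392e-04]
 [ 3.40765083e-04 -2.30446311e-01  9.73084982e-01 -1.60336855e-01]
 [ 0.00000000e+00  0.00000000e+00  0.00000000e+00  1.00000000e+00]]
```

View pics/w1.png

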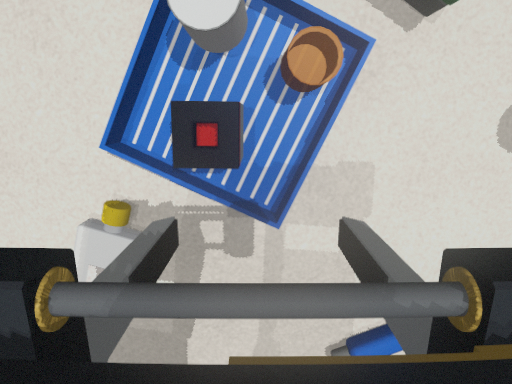

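The wrist view shows the jar's foot square to the jaws at about (207,134). The red socket is in its middle, and the tray's wall is a few cm to the left of the jar.

Run:
```python
from h import *
import pickle
c=pickle.load(open('w1.pkl','rb')); im=c['pixels'].astype(int);P=cloud(c)
m=np.zeros((384,512),bool);m[90:180,160:255]=1
d=m&(abs(P[:,:,2]-.097)<.008); red=m&(im[:,:,0]>120)&(im[:,:,1]<60)
for q,z in((d,.097),(red,.079),(red,.097)):
    v,u=np.where(q);X=onz(c,np.c_[u,v],z)[:,:2]*1000;r=cv2.minAreaRect(X.astype(np.float32));print(len(u),r,np.median(P[v,u,2]))
t=(im[:,:,2]-im[:,:,0]>50)&(P[:,:,2]>.035)&(P[:,:,2]<.06); t[200:]=0
v,u=np.where(t);print('tray wall',cv2.minAreaRect((P[v,u,:2]*1000).astype(np.float32)))
```

```text
3922 ((492.9284973144531, 304.4892272949219), (58.01301574707031, 58.975032806396484), 27.171709060668945) 0.09707507887044198
422 ((491.6994323730469, 305.8173828125), (19.59228515625, 17.704072952270508), 26.141136169433594) 0.08015052307897816
422 ((493.9689025878906, 303.78863525390625), (18.430892944335938, 16.65433120727539), 26.14052391052246) 0.08015052307897816
tray wall ((534.6597900390625, 304.470703125), (217.97105407714844, 210.45664978027344), 2.3930490016937256)
```

```bash
python3 -m creep '{"translation":[[12,33,0],[23,65,0],[23,65,0],[23,65,-30],[23,65,-60]],"yaw":[-0.009,-0.009,-0.009,-0.009,-0.009],"gripper":[0,0,0,0,0]}' ; python3 -m creep '{"translation":[[0,0,-30],[0,0,-60],[0,0,-80],[0,0,-95],[0,0,-105]],"yaw":[0,0,0,0,0],"gripper":[0,0,0,0,0]}'
```

```text
time_s: 2.48
ee_pos: [0.4936, 0.3035, 0.1632]
eef_rot: [-3.14, -0.002, 0.474]
force: [0.4, 1.0, -1.5]
grip_width: 0.0941
time_s: 2.9
ee_pos: [0.4931, 0.302, 0.0567]
eef_rot: [-3.14, -0.0, 0.473]
force: [0.4, 1.3, 0.1]
grip_width: 0.0939
```

```bash
python3 -m creep '{"translation":[[0,2,-10],[0,2,-18],[0,2,-23],[0,2,-23],[0,2,-23]],"yaw":[0,0,0,0,0],"gripper":[0,0,0,20,40]}' 20; python3 -m creep '{"translation":[[0,0,0],[0,0,0],[0,0,0],[0,0,0],[0,0,0]],"yaw":[0,0,0,0,0],"gripper":[60,80,100,120,140]}' 20;  python3 -m creep '{"translation":[[0,0,0],[0,0,0],[0,0,0],[0,0,0],[0,0,0]],"yaw":[0,0,0,0,0],"gripper":[160,180,200,220,255]}' 20
```

```text
time_s: 3.32
ee_pos: [0.4933, 0.304, 0.0341]
eef_rot: [-3.141, -0.001, 0.473]
force: [-0.1, 0.1, 0.4]
grip_width: 0.0843
time_s: 3.73
ee_pos: [0.4934, 0.3041, 0.0345]
eef_rot: [-3.14, -0.001, 0.473]
force: [-1.0, 1.1, 3.4]
grip_width: 0.0578
time_s: 4.15
ee_pos: [0.4934, 0.3041, 0.0345]
eef_rot: [-3.14, -0.001, 0.473]
force: [-0.5, -0.1, 1.2]
grip_width: 0.0582
```

```bash
python3 -m creep '{"translation":[[0,0,10],[0,0,22],[0,0,33],[-3,-13,33],[-6,-27,33]],"yaw":[0,0,0,-0.1,-0.2],"gripper":[255,255,255,255,255]}' 20;  python3 -m creep '{"translation":[[-3,-13,0],[-5,-27,0],[-5,-27,0],[-5,-27,0]],"yaw":[-0.1,-0.2,-0.231,-0.231],"gripper":[255,255,255,255]}' 20
python3 - <<'E'
from h import *
o=ctrl.get_obs();print(o['force'],o['moment'],o['grip_width'])
E
```

```text
time_s: 4.57
ee_pos: [0.4878, 0.2775, 0.0694]
eef_rot: [-3.14, -0.004, 0.27]
force: [0.3, 0.3, -3.0]
grip_width: 0.0582
time_s: 4.9
ee_pos: [0.4832, 0.2501, 0.0707]
eef_rot: [-3.139, -0.005, 0.037]
force: [-0.5, 0.6, -2.9]
grip_width: 0.0582
[-0.54120169  0.60403647 -2.88487234] [-0.02300657 -0.002042    0.0576884 ] 0.05819577031407542
```

```bash
python3 -m creep '{"translation":[[-9,0,-4],[-18,0,-4],[-23,0,-1],[-27,0,3],[-31,0,6]],"yaw":[0,0,0,0,0],"gripper":[255,255,255,255,255]}' 15;  python3 -m creep '{"translation":[[-3,0,2],[-7,0,4],[-11,0,5],[-11,0,5]],"yaw":[0,0,0,0],"gripper":[255,255,255,255]}' 15
python3 - <<'E'
from h import *
o=ctrl.get_obs();print(o['force'],o['moment'],o['grip_width'])
c=cam('scene');save(c,'s2',crop=(230,200,430,384),s=3)
E
```

```text
time_s: 5.32
ee_pos: [0.4527, 0.2505, 0.0779]
eef_rot: [-3.139, -0.008, 0.038]
force: [6.3, -0.7, -6.4]
grip_width: 0.0579
time_s: 5.65
ee_pos: [0.4409, 0.2507, 0.0831]
eef_rot: [-3.139, -0.007, 0.039]
force: [0.5, 0.5, -3.1]
grip_width: 0.0581
[ 0.45795924  0.53646703 -3.08694234] [-0.00446425 -0.00986993  0.04347513] 0.05811636758433269
```

View pics/s2.png

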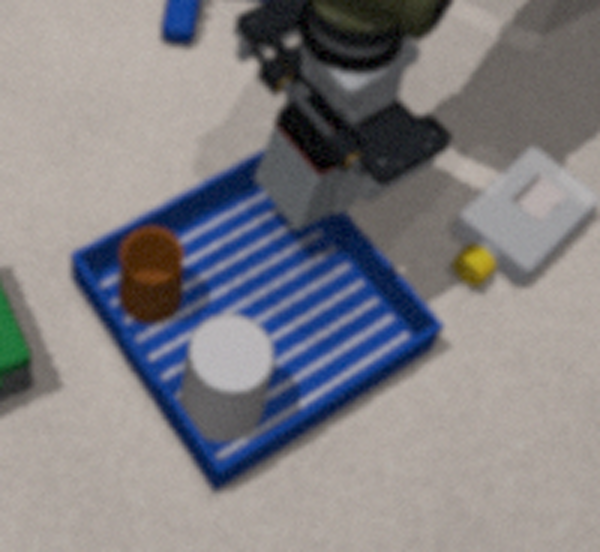

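The jar is held and leaning foot-first over the near tray wall (its red line runs obliquely at about (300,145) in the crop), and the beakers are undisturbed. I'll continue the arc over the wall.

```bash
python3 -m creep '{"translation":[[-5,0,-1],[-11,0,-2],[-16,0,-3],[-21,0,-5],[-25,0,-7]],"yaw":[0,0,0,0,0],"gripper":[255,255,255,255,255]}' 12;  python3 -m creep '{"translation":[[-4,0,-3],[-8,0,-6],[-11,0,-10],[-11,0,-10]],"yaw":[0,0,0,0],"gripper":[255,255,255,255]}' 12
python3 - <<'E'
from h import *
o=ctrl.get_obs();print(o['force'],o['moment'],o['grip_width'])
c=cam('scene');save(c,'s3',crop=(250,180,430,330),s=3)
E
```

```text
time_s: 6.12
ee_pos: [0.4156, 0.2506, 0.0757]
eef_rot: [-3.139, -0.007, 0.039]
force: [-0.3, 0.2, -3.1]
grip_width: 0.0582
time_s: 6.45
ee_pos: [0.4043, 0.2505, 0.0659]
eef_rot: [-3.139, -0.008, 0.039]
force: [-2.9, -2.4, 6.2]
grip_width: 0.0582
[-2.9066986  -2.40304337  6.20077802] [-0.55831589  0.34271725 -0.09411195] 0.05820406732818716
```

View pics/s3.png

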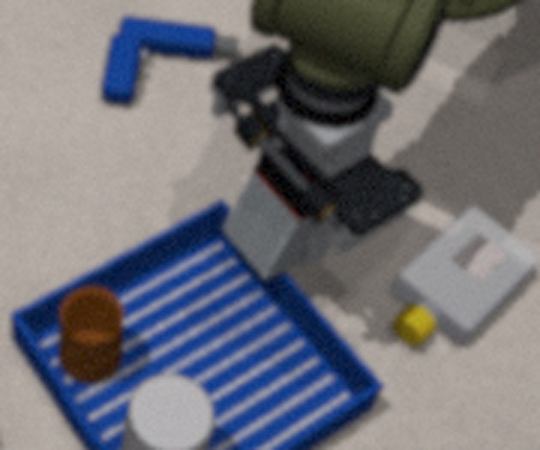

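```bash
cat >> h.py <<'E'
def tilt(c=None):
    o=ctrl.get_obs(); c=c or cam('scene'); P=cloud(c); im=c['pixels'].astype(int)
    yaw=o['eef_rot'][2]; u=np.array([np.cos(yaw),np.sin(yaw)]); v=np.array([-u[1],u[0]])
    D=P-o['ee_pos']; a=D[:,:,:2]@u; b=D[:,:,:2]@v; z=D[:,:,2]
    m=(c['depth']>0)&(abs(b)<22)&(abs(b)<.022)&(a>-.01)&(a<.09)&(z<.068)&(z>-.075)&(im[:,:,2]-im[:,:,0]<40)&(P[:,:,2]>.02)&(np.hypot(a,z)>.026)&(np.hypot(a,z)<.075)
    Q=np.c_[a[m],z[m]]; keep=np.ones(len(Q),bool)
    for _ in range(6):
        mu=np.median(Q[keep],0); w,V=np.linalg.eigh(np.cov(Q[keep].T)); n=V[:,0]; n=n*np.sign((mu)@n)
        r=abs((Q-Q[keep].mean(0))@n); keep=r<max(.003,np.percentile(r,60)*1.0)
    d=Q[keep].mean(0)@n
    print('n pts',keep.sum(),'/',len(Q),'face normal elev deg',np.degrees(np.arctan2(n[1],n[0])).round(1),'dist',d.round(4),'span',(Q[keep]@np.array([n[1],-n[0]])).min().round(3),(Q[keep]@np.array([n[1],-n[0]])).max().round(3),'F',np.round(o['force'],1),'M',np.round(o['moment'],3),'tcp',np.round(o['ee_pos'],4),'w',round(o['grip_width'],4),'t',o['time_s'])
E
python3 -c "from h import *;tilt()"; python3 -m creep '{"translation":[[0,0,0],[0,0,0]],"yaw":[0,0],"gripper":[255,255]}' 8; python3 -c "from h import *;tilt()"
```

```text
n pts 429 / 448 face normal elev deg 17.6 dist 0.0414 span -0.058 0.029 F [-2.9 -2.7  6.1] M [-0.572  0.416 -0.053] tcp [0.4043 0.2506 0.066 ] w 0.0584 t 6.5
time_s: 6.72
ee_pos: [0.4042, 0.2505, 0.0661]
eef_rot: [-3.139, -0.008, 0.039]
force: [-1.4, -1.3, 3.6]
grip_width: 0.058
n pts 428 / 452 face normal elev deg 17.5 dist 0.0413 span -0.058 0.03 F [-1.4 -1.3  3.6] M [-0.379  0.185 -0.077] tcp [0.4042 0.2505 0.0661] w 0.058 t 6.7167
```

Run:
```python
from h import *
import pickle
c=pickle.load(open('scene0.pkl','rb'))
def proj(X): return cv2.projectPoints(np.array(X,float).reshape(-1,1,3),cv2.Rodrigues(np.array(c['R']))[0],np.array(c['t'],float),K(c),np.array(c['dist'],float))[0].reshape(-1,2)
def pts(t,th,off):
    a=np.radians(th);n=np.array([np.cos(a),0,np.sin(a)]);m=np.array([np.sin(a),0,-np.cos(a)]);y=np.array([0,.029,0]);t=np.array(t)
    return proj([t+(.029+off)*n-.0425*m-y,t+(.029+off)*n-.0425*m+y,t+(.029+off)*n+.0295*m-y]).round(0).tolist()
for nm,t,cr in(('s2',[.4409,.2507,.0831],(230,200)),('s3',[.4043,.2505,.0659],(250,180))):
    for h in((17.5,0),(17.5,.012),(30,0),(30,.006)): print(nm,h,[[round((p[0]-cr[0])*3),round((p[1]-cr[1])*3)] for p in pts(t,*h)])
```

```text
s2 (17.5, 0) [[288, 111], [333, 165], [258, 171]]
s2 (17.5, 0.012) [[279, 114], [321, 168], [246, 174]]
s2 (30, 0) [[300, 105], [345, 159], [255, 168]]
s2 (30, 0.006) [[297, 105], [339, 159], [252, 168]]
s3 (17.5, 0) [[264, 168], [306, 219], [231, 225]]
s3 (17.5, 0.012) [[252, 168], [297, 222], [222, 228]]
s3 (30, 0) [[273, 159], [318, 210], [228, 219]]
s3 (30, 0.006) [[270, 159], [312, 210], [225, 222]]
```

Run:
```python
from h import *
import pickle
c=cam('scene');pickle.dump(c,open('s4.pkl','wb'));save(c,'s4',crop=(310,215,380,275),s=9)
P=cloud(c);im=c['pixels'].astype(int);t=ctrl.get_obs()['ee_pos']
D=(P-t)*1000
for v in range(225,275,3):
    u=np.arange(322,352,4); print(v,[f"{D[v,k,0]:.0f},{D[v,k,1]:.0f},{D[v,k,2]:.0f}" for k in u])
```

```text
225 ['-33,-143,-66', '-44,-138,-67', '36,-41,91', '33,-31,100', '21,-30,94', '4,-33,80', '21,-6,121', '22,7,135']
228 ['-27,-134,-66', '-37,-129,-67', '-48,-124,-68', '30,-32,85', '27,-22,96', '3,-32,68', '23,-2,115', '23,10,129']
231 ['-21,-126,-67', '-31,-120,-67', '-40,-113,-65', '-49,-106,-63', '19,-28,71', '26,-9,98', '-0,-20,68', '22,11,118']
234 ['-15,-117,-67', '-23,-110,-64', '-33,-104,-65', '-42,-97,-62', '22,-23,67', '28,-5,92', '21,1,94', '-8,-12,60']
237 ['-6,-105,-62', '-17,-101,-64', '-27,-96,-65', '27,-28,52', '25,-17,64', '22,-8,72', '26,8,94', '-11,-12,45']
240 ['-1,-98,-65', '-12,-93,-66', '-21,-86,-64', '29,-24,46', '25,-15,54', '23,-5,65', '21,6,77', '24,20,96']
243 ['4,-90,-65', '-4,-83,-63', '-14,-78,-63', '31,-20,40', '28,-10,50', '25,0,60', '21,8,68', '16,16,74']
246 ['8,-84,-69', '0,-76,-65', '37,-25,24', '32,-17,32', '31,-5,45', '26,3,52', '23,12,61', '31,31,91']
249 ['35,-53,-26', '28,-45,-21', '39,-21,17', '35,-11,28', '32,-2,38', '29,8,47', '25,17,56', '22,26,65']
252 ['34,-52,-40', '45,-27,1', '41,-17,12', '38,-7,22', '34,3,32', '30,11,39', '27,20,49', '24,30,59']
255 ['32,-52,-55', '47,-22,-5', '42,-14,3', '39,-3,15', '35,6,24', '31,15,33', '30,25,45', '20,29,43']
258 ['37,-45,-57', '48,-19,-14', '45,-9,-2', '41,1,9', '37,10,18', '34,20,28', '31,29,37', '17,29,27']
261 ['40,-39,-61', '31,-33,-59', '47,-4,-8', '43,6,2', '39,14,10', '35,23,20', '29,30,24', '14,29,11']
264 ['45,-32,-61', '36,-26,-62', '32,-16,-50', '45,10,-4', '41,19,5', '38,28,15', '25,29,6', '10,29,-6']
267 ['52,-22,-58', '42,-18,-60', '32,-13,-61', '46,13,-13', '43,23,-2', '37,30,4', '23,30,-8', '11,32,-14']
270 ['57,-15,-58', '47,-11,-61', '37,-6,-62', '30,1,-58', '45,27,-8', '34,30,-12', '-3,13,-68', '-11,18,-66']
273 ['63,-7,-57', '52,-3,-60', '43,2,-60', '34,7,-60', '28,15,-53', '28,28,-36', '27,39,-21', '-7,25,-69']
```

View pics/s4.png

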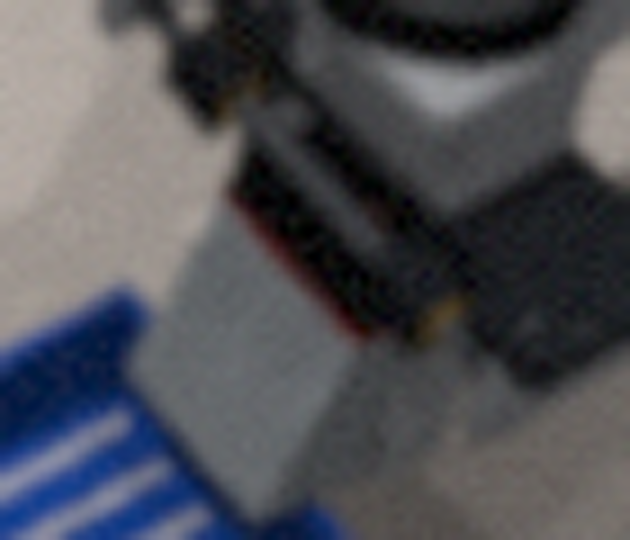

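The view shows the jar tilted about 18°, foot towards the robot, and shifted about 12 mm in the pads, with its mouth straddling the near tray wall. I'll set the far mouth rim on the wall top, which gives a longer lever, and lower to keep tilting it.

```bash
python3 -m creep '{"translation":[[0,0,3],[-3,0,6],[-8,0,6],[-12,0,3],[-12,0,-1]],"yaw":[0,0,0,0,0],"gripper":[255,255,255,255,255]}' 12;  python3 -m creep '{"translation":[[-1,0,-3],[-2,0,-6],[-3,0,-10],[-3,0,-13],[-3,0,-13]],"yaw":[0,0,0,0,0],"gripper":[255,255,255,255,255]}' 10
python3 - <<'E'
from h import *
c=cam('scene');tilt(c);save(c,'s5',crop=(300,190,400,290),s=6)
E
```

```text
time_s: 7.23
ee_pos: [0.3915, 0.2506, 0.0649]
eef_rot: [-3.139, -0.007, 0.039]
force: [0.5, 0.0, -3.4]
grip_width: 0.0577
time_s: 7.65
ee_pos: [0.388, 0.2505, 0.0513]
eef_rot: [-3.139, -0.006, 0.039]
force: [-4.2, -0.2, 0.5]
grip_width: 0.058
n pts 423 / 459 face normal elev deg 27.5 dist 0.0434 span -0.054 0.026 F [-3.8 -0.4  0.1] M [-0.037  0.647 -0.004] tcp [0.388  0.2505 0.0515] w 0.0578 t 7.7
```

```bash
python3 -m creep '{"translation":[[0,0,-3],[0,0,-6],[0,0,-9],[0,0,-12],[0,0,-12]],"yaw":[0,0,0,0,0],"gripper":[255,255,255,255,255]}' 10; python3 -c "from h import *;tilt()"; python3 -m creep '{"translation":[[0,0,-3],[1,0,-6],[1,0,-8],[1,0,-8]],"yaw":[0,0,0,0],"gripper":[255,255,255,255]}' 10;  python3 -c "
from h import *
c=cam('scene');tilt(c);save(c,'s5',crop=(300,190,400,290),s=6)"
```

```text
time_s: 8.12
ee_pos: [0.3878, 0.2505, 0.039]
eef_rot: [-3.14, -0.006, 0.039]
force: [-3.7, 0.7, 0.3]
grip_width: 0.0577
n pts 370 / 411 face normal elev deg 40.1 dist 0.0453 span -0.052 0.023 F [-3.7  0.7  0.3] M [0.039 0.411 0.041] tcp [0.3878 0.2505 0.039 ] w 0.0577 t 8.1167
time_s: 8.5
ee_pos: [0.3887, 0.2504, 0.0307]
eef_rot: [-3.14, -0.005, 0.039]
force: [-2.2, 0.1, -0.9]
grip_width: 0.0581
n pts 346 / 384 face normal elev deg 49.4 dist 0.0469 span -0.047 0.022 F [-2.6  1.4 -1.8] M [0.141 0.285 0.016] tcp [0.3887 0.2504 0.0309] w 0.0578 t 8.55
```

View pics/s5.png

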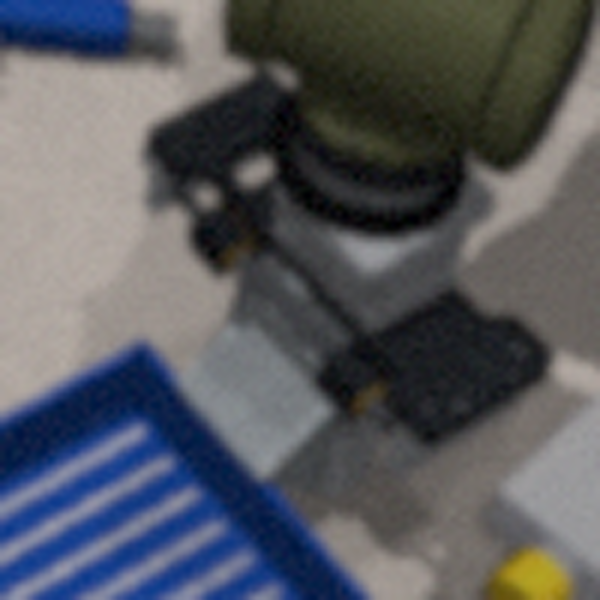

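The jar is now tilted about 50° with its mouth rim on the tray wall. The pads have crept towards its lower flat, so I'll tilt it a little more, lean it inside the tray against the near wall, and take a fresh, centred grip.

```bash
python3 -m creep '{"translation":[[0,0,-3],[1,0,-6],[1,0,-7],[1,0,-7]],"yaw":[0,0,0,0],"gripper":[255,255,255,255]}' 10;  python3 -c "from h import *;tilt()";python3 -m creep '{"translation":[[-4,0,4],[-4,0,15],[-4,0,30],[-4,0,48],[-4,0,62]],"yaw":[0,0,0,0,0],"gripper":[255,255,255,255,255]}' 15;  python3 -c "from h import *;tilt()"
```

```text
time_s: 8.88
ee_pos: [0.3897, 0.2504, 0.0235]
eef_rot: [-3.14, -0.005, 0.039]
force: [-2.1, 1.5, -1.6]
grip_width: 0.0583
n pts 310 / 337 face normal elev deg 57.5 dist 0.0488 span -0.04 0.022 F [-2.1  1.5 -1.6] M [0.24  0.224 0.047] tcp [0.3897 0.2504 0.0235] w 0.0583 t 8.8833
time_s: 9.35
ee_pos: [0.3856, 0.2503, 0.0869]
eef_rot: [-3.14, -0.006, 0.039]
force: [-0.0, -0.2, -2.7]
grip_width: 0.058
n pts 338 / 365 face normal elev deg 57.9 dist 0.0492 span -0.041 0.022 F [-0.  -0.2 -2.7] M [ 0.016 -0.07   0.042] tcp [0.3856 0.2503 0.0869] w 0.058 t 9.35
```

```bash
python3 -m creep '{"translation":[[20,0,0],[45,0,0],[75,0,0],[90,0,0],[94,0,0]],"yaw":[0,0,0,0,0],"gripper":[255,255,255,255,255]}' 15; python3 -m creep '{"translation":[[0,0,-12],[0,0,-28],[0,0,-42],[0,0,-50],[0,0,-52]],"yaw":[0,0,0,0,0],"gripper":[255,255,255,255,255]}' 15;  python3 -c "from h import *;tilt()"
```

```text
time_s: 9.82
ee_pos: [0.4824, 0.2505, 0.0885]
eef_rot: [-3.138, -0.009, 0.038]
force: [0.4, 0.7, -2.8]
grip_width: 0.0581
time_s: 10.23
ee_pos: [0.4811, 0.2502, 0.035]
eef_rot: [-3.139, -0.007, 0.038]
force: [-0.9, 0.1, -2.6]
grip_width: 0.058
n pts 292 / 305 face normal elev deg 58.0 dist 0.0492 span -0.034 0.023 F [-0.9  0.1 -2.6] M [ 0.002 -0.08  -0.034] tcp [0.4811 0.2502 0.035 ] w 0.058 t 10.2333
```

Now the last 8 mm slowly, then relax the grip step by step.

```bash
python3 -m creep '{"translation":[[-1,0,-3],[-1,0,-6],[-1,0,-8],[-1,0,-8]],"yaw":[0,0,0,0],"gripper":[255,255,255,255]}' 15;  python3 -c "from h import *;tilt()"; python3 -m creep '{"translation":[[0,0,0],[0,0,0],[0,0,0]],"yaw":[0,0,0],"gripper":[255,255,255]}' 5; python3 -c "
from h import *
c=cam('scene');tilt(c);save(c,'s6',crop=(270,190,400,290),s=5)"
```

```text
time_s: 10.62
ee_pos: [0.4805, 0.2504, 0.0276]
eef_rot: [-3.139, -0.008, 0.038]
force: [-0.7, -0.3, -3.4]
grip_width: 0.0579
n pts 288 / 308 face normal elev deg 57.7 dist 0.0492 span -0.034 0.023 F [-0.7 -0.3 -3.4] M [ 0.028 -0.058  0.016] tcp [0.4805 0.2504 0.0276] w 0.0579 t 10.6167
time_s: 10.92
ee_pos: [0.4806, 0.2504, 0.0279]
eef_rot: [-3.139, -0.008, 0.038]
force: [-0.2, -0.3, -2.5]
grip_width: 0.0579
n pts 295 / 310 face normal elev deg 57.7 dist 0.0492 span -0.034 0.023 F [-0.   0.9 -2.5] M [-0.006 -0.007  0.039] tcp [0.4806 0.2504 0.0279] w 0.0581 t 10.9667
```

View pics/s6.png

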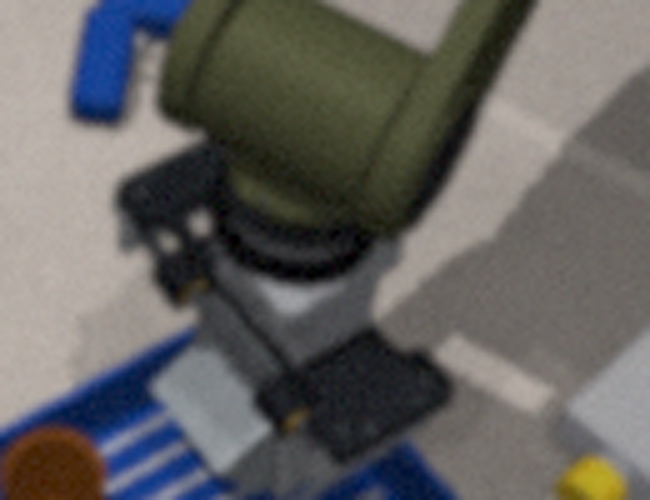

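```bash
python3 -m creep '{"translation":[[-1,0,-1],[-2,0,-1],[-3,0,-2],[-3,0,-2]],"yaw":[0,0,0,0],"gripper":[255,255,255,255]}' 6;  python3 -m creep '{"translation":[[-1,0,0],[-2,0,0],[-3,0,0],[-3,0,0]],"yaw":[0,0,0,0],"gripper":[255,255,255,255]}' 6;  python3 -c "from h import *;tilt()"
```

```text
time_s: 11.3
ee_pos: [0.4787, 0.2506, 0.0266]
eef_rot: [-3.138, -0.011, 0.038]
force: [6.5, 0.1, -0.1]
grip_width: 0.0582
time_s: 11.63
ee_pos: [0.477, 0.2509, 0.0275]
eef_rot: [-3.137, -0.015, 0.038]
force: [7.7, -0.1, 0.8]
grip_width: 0.0578
n pts 300 / 322 face normal elev deg 57.7 dist 0.0504 span -0.035 0.024 F [ 7.7 -0.1  0.8] M [-0.062 -1.104  0.083] tcp [0.477  0.2509 0.0275] w 0.0578 t 11.6333
```

```bash
python3 -m creep '{"translation":[[1,0,0],[2,0,-1],[2,0,-1]],"yaw":[0,0,0],"gripper":[255,255,255]}' 3;  python3 -c "from h import *;tilt()"; python3 -m creep '{"translation":[[0,0,0],[0,0,0],[0,0,0],[0,0,0]],"yaw":[0,0,0,0],"gripper":[104,100,97,94]}' 3;  python3 -c "from h import *;tilt()"
```

```text
time_s: 11.93
ee_pos: [0.4789, 0.2508, 0.0263]
eef_rot: [-3.137, -0.014, 0.038]
force: [1.3, 0.5, -1.0]
grip_width: 0.058
n pts 308 / 322 face normal elev deg 56.7 dist 0.0501 span -0.036 0.023 F [ 1.3  0.5 -1. ] M [-0.002 -0.159  0.027] tcp [0.4789 0.2508 0.0263] w 0.058 t 11.9333
time_s: 12.32
ee_pos: [0.4788, 0.2509, 0.0264]
eef_rot: [-3.137, -0.014, 0.038]
force: [0.2, -0.5, 0.1]
grip_width: 0.0589
n pts 315 / 332 face normal elev deg 55.4 dist 0.0491 span -0.037 0.024 F [ 0.2 -0.5  0.1] M [-0.016 -0.005 -0.001] tcp [0.4788 0.2509 0.0264] w 0.0589 t 12.3167
```

The jar is now leaning stably on the tray wall at about 55°, with no load on the wrist. Next I'll regrip at the foot end (72 mm from the mouth) and lay it down on the tray floor using the long lever.

```bash
python3 -m creep '{"translation":[[0,0,0],[0,0,0],[-5,0,10],[-15,0,26],[-28,0,44]],"yaw":[0,0,0,0,0],"gripper":[88,82,82,82,82]}' 15;  python3 -c "from h import *;tilt()"; python3 -m creep '{"translation":[[0,0,0],[0,0,0],[0,0,0],[0,0,0],[0,0,0]],"yaw":[0,0,0,0,0],"gripper":[95,110,140,200,255]}' 15;  python3 -c "
from h import *
c=cam('scene');tilt(c);save(c,'s7',crop=(270,190,400,290),s=5)"
```

```text
time_s: 12.78
ee_pos: [0.4501, 0.2506, 0.0709]
eef_rot: [-3.138, -0.013, 0.038]
force: [-0.7, 0.8, 0.8]
grip_width: 0.0641
n pts 565 / 598 face normal elev deg 55.9 dist 0.0283 span -0.02 0.069 F [-0.7  0.8  0.8] M [0.053 0.006 0.033] tcp [0.4501 0.2506 0.0709] w 0.0641 t 12.7833
time_s: 13.25
ee_pos: [0.4498, 0.2513, 0.075]
eef_rot: [-3.136, -0.016, 0.038]
force: [-7.9, -4.0, 19.8]
grip_width: 0.0581
n pts 474 / 501 face normal elev deg 55.6 dist 0.0253 span -0.017 0.071 F [-7.  -3.6 20.5] M [-0.958  1.399 -0.231] tcp [0.4498 0.2513 0.075 ] w 0.0581 t 13.3
```

View pics/s7.png

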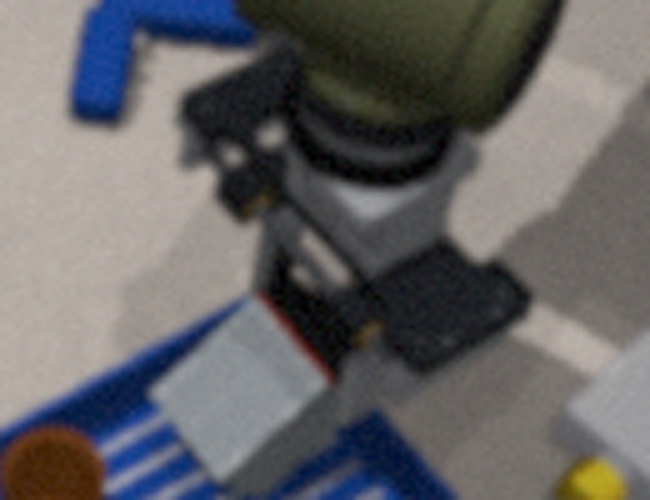

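```bash
python3 -m creep '{"translation":[[0,0,3],[0,0,7],[8,0,10],[16,0,10],[22,0,10]],"yaw":[0,0,0,0,0],"gripper":[255,255,255,255,255]}' 15;  python3 -m creep '{"translation":[[10,0,0],[18,0,-1],[22,0,-2],[22,0,-2]],"yaw":[0,0,0,0],"gripper":[255,255,255,255]}' 12;  python3 -c "from h import *;tilt()"
```

```text
time_s: 13.72
ee_pos: [0.473, 0.2513, 0.0849]
eef_rot: [-3.136, -0.016, 0.038]
force: [-0.1, -0.2, -2.8]
grip_width: 0.058
time_s: 14.05
ee_pos: [0.4956, 0.251, 0.0822]
eef_rot: [-3.137, -0.016, 0.038]
force: [-0.1, 1.0, -3.1]
grip_width: 0.0582
n pts 504 / 525 face normal elev deg 55.0 dist 0.0257 span -0.017 0.071 F [-0.1  1.  -3.1] M [-0.004  0.047  0.005] tcp [0.4956 0.251  0.0822] w 0.0582 t 14.05
```

```bash
python3 -m creep '{"translation":[[0,0,-5],[0,0,-10],[-6,0,-14],[-11,0,-18],[-16,0,-23]],"yaw":[0,0,0,0,0],"gripper":[255,255,255,255,255]}' 10;  python3 -m creep '{"translation":[[-4,0,-5],[-8,0,-10],[-12,0,-16],[-14,0,-20],[-14,0,-20]],"yaw":[0,0,0,0,0],"gripper":[255,255,255,255,255]}' 8;  python3 -c "from h import *;tilt()"
```

```text
time_s: 14.52
ee_pos: [0.4786, 0.251, 0.0592]
eef_rot: [-3.137, -0.016, 0.038]
force: [-1.3, -2.1, 1.6]
grip_width: 0.0582
time_s: 14.93
ee_pos: [0.4637, 0.2509, 0.038]
eef_rot: [-3.137, -0.014, 0.038]
force: [0.1, -0.3, -3.9]
grip_width: 0.0583
n pts 404 / 422 face normal elev deg 89.2 dist 0.0268 span -0.005 0.07 F [ 0.1 -0.3 -3.9] M [0.048 0.092 0.019] tcp [0.4637 0.2509 0.038 ] w 0.0583 t 14.9333
```

```bash
python3 -m creep '{"translation":[[0,0,-1],[0,0,-2],[0,0,-3],[0,0,-3]],"yaw":[0,0,0,0],"gripper":[255,255,110,90]}' 5; python3 -m creep '{"translation":[[0,0,1],[10,0,1],[25,0,1],[40,0,1],[45,0,1]],"yaw":[0,0,0,0,0],"gripper":[82,82,82,82,82]}' 5;  python3 -c "
from h import *
c=cam('scene');tilt(c);c=cam('top');save(c,'t8',crop=(110,130,230,250),s=5)
P=cloud(c);im=c['pixels'].astype(int);m=(P[:,:,2]>.052)&(P[:,:,2]<.072)&(P[:,:,0]>.4)&(P[:,:,0]<.57)&(abs(P[:,:,1]-.25)<.045)
print(cv2.minAreaRect((P[m][:,:2]*1000).astype(np.float32)),m.sum())"
```

```text
time_s: 15.32
ee_pos: [0.4645, 0.2512, 0.0358]
eef_rot: [-3.136, -0.016, 0.038]
force: [-0.2, -0.1, 1.0]
grip_width: 0.0605
time_s: 15.73
ee_pos: [0.5112, 0.2512, 0.0372]
eef_rot: [-3.136, -0.017, 0.037]
force: [0.3, 0.2, -0.2]
grip_width: 0.0634
n pts 158 / 175 face normal elev deg 88.8 dist 0.0272 span -0.011 0.03 F [ 0.5 -0.9 -0.3] M [0.024 0.035 0.006] tcp [0.511  0.2511 0.037 ] w 0.0641 t 15.7833
((0.0, 0.0), (0.0, 0.0), 0.0) 0
```

View pics/t8.png

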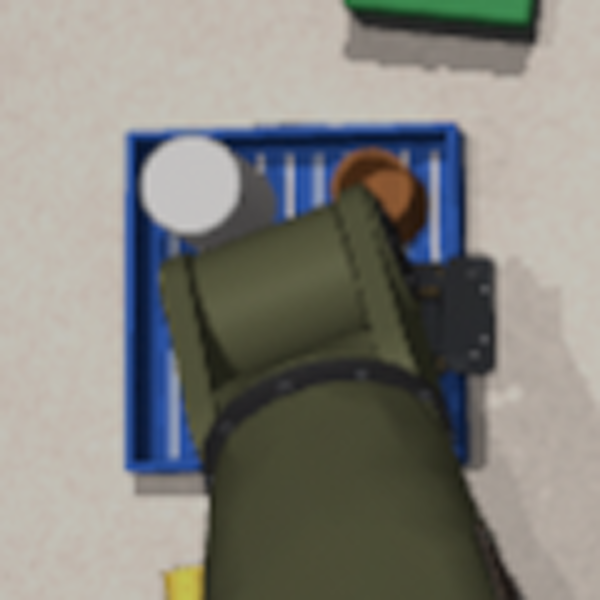

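```bash
python3 -m creep '{"translation":[[2,0,-1],[4,0,-2],[4,0,-2],[4,0,-2],[4,0,-2]],"yaw":[0,0,0,0,0],"gripper":[82,82,95,110,140]}' 12; python3 -m creep '{"translation":[[0,0,0],[0,0,0],[0,0,0],[0,0,8],[0,0,16]],"yaw":[0,0,0,0,0],"gripper":[180,220,255,255,255]}' 12; python3 -m creep '{"translation":[[0,0,8],[0,0,18],[0,0,24],[0,0,24]],"yaw":[0,0,0,0],"gripper":[255,255,255,255]}' 12;  python3 -c "from h import *;tilt()"
```

```text
time_s: 16.25
ee_pos: [0.5137, 0.2512, 0.0347]
eef_rot: [-3.136, -0.016, 0.038]
force: [1.6, 1.0, -0.6]
grip_width: 0.0583
time_s: 16.67
ee_pos: [0.5133, 0.251, 0.0509]
eef_rot: [-3.137, -0.015, 0.038]
force: [0.5, -0.0, -3.3]
grip_width: 0.0579
time_s: 17.0
ee_pos: [0.514, 0.2513, 0.0769]
eef_rot: [-3.136, -0.017, 0.038]
force: [-0.2, -0.4, -3.1]
grip_width: 0.0581
n pts 209 / 348 face normal elev deg 4.1 dist 0.0192 span -0.031 0.032 F [-0.2 -0.4 -3.1] M [ 0.031 -0.112 -0.023] tcp [0.514  0.2513 0.0769] w 0.0581 t 17.0
```

```bash
python3 -m creep '{"translation":[[0,0,8],[0,0,16],[0,0,20],[0,0,20]],"yaw":[0,0,0,0],"gripper":[255,255,255,255]}' 9; python3 -c "from h import *;tilt()"; python3 -m creep '{"translation":[[0,0,0],[0,0,0]],"yaw":[0,0],"gripper":[255,255]}' 7 ; python3 -c "from h import *;tilt()"; python3 -m creep '{"translation":[[0,0,0],[0,0,0]],"yaw":[0,0],"gripper":[255,255]}' 5.5 ; python3 -c "
from h import *
c=cam('scene');tilt(c);save(c,'s9',crop=(270,170,400,270),s=5)"
```

```text
time_s: 17.38
ee_pos: [0.5142, 0.2514, 0.0971]
eef_rot: [-3.136, -0.018, 0.038]
force: [0.2, 0.3, -2.8]
grip_width: 0.058
n pts 199 / 332 face normal elev deg 5.7 dist 0.019 span -0.031 0.032 F [ 0.2  0.3 -2.8] M [ 0.045 -0.074  0.024] tcp [0.5142 0.2514 0.0971] w 0.058 t 17.3833
time_s: 17.6
ee_pos: [0.5138, 0.2512, 0.0962]
eef_rot: [-3.136, -0.017, 0.038]
force: [-0.2, -0.3, -3.7]
grip_width: 0.0583
n pts 203 / 338 face normal elev deg 6.0 dist 0.0187 span -0.03 0.032 F [-0.2 -0.3 -3.7] M [ 0.044 -0.123  0.022] tcp [0.5138 0.2512 0.0962] w 0.0583 t 17.6
time_s: 17.82
ee_pos: [0.5136, 0.2512, 0.0959]
eef_rot: [-3.136, -0.016, 0.038]
force: [0.2, -0.8, -3.7]
grip_width: 0.0581
n pts 203 / 338 face normal elev deg 6.7 dist 0.0201 span -0.03 0.032 F [ 0.1 -0.  -2.6] M [-0.054 -0.063  0.013] tcp [0.5137 0.2512 0.0959] w 0.058 t 17.8667
```

View pics/s9.png

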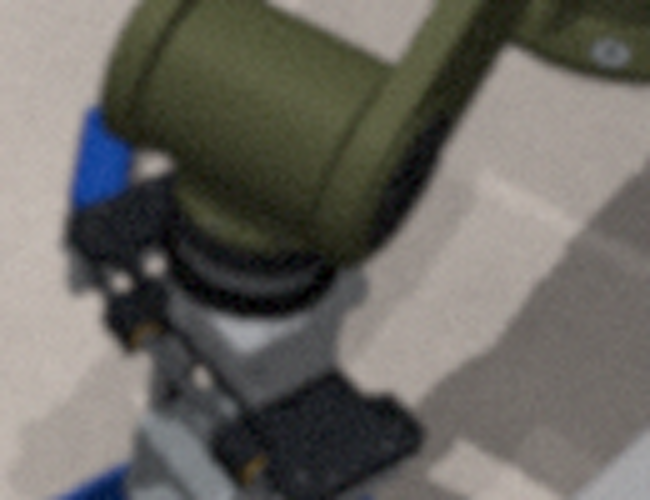

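```bash
cat >> h.py <<'E'
def prof(c=None,step=5):
    o=ctrl.get_obs(); c=c or cam('scene'); P=cloud(c); yaw=o['eef_rot'][2]
    D=(P-o['ee_pos'])*1000; a=D[:,:,0]*np.cos(yaw)+D[:,:,1]*np.sin(yaw); b=-D[:,:,0]*np.sin(yaw)+D[:,:,1]*np.cos(yaw); z=D[:,:,2]
    m=(c['depth']>0)&(abs(b)<24)&(abs(a)<85)&(abs(z)<85)
    H,_,_=np.histogram2d(z[m],a[m],bins=[np.arange(-85,90,step),np.arange(-85,90,step)])
    print('rows z top->bottom, cols a from -85 to 85;',o['ee_pos'].round(4),o['force'].round(1),o['moment'].round(3),o['time_s'])
    for i in range(H.shape[0])[::-1]: print('%4d '%(-85+step*i+step/2),''.join('.' if h<1 else ('+' if h<5 else '#') for h in H[i]))
E
python3 -c "from h import *;prof()"
```

```text
rows z top->bottom, cols a from -85 to 85; [0.5137 0.2512 0.0959] [ 0.1 -0.  -2.6] [-0.054 -0.063  0.013] 17.8667
  82  ..................................
  77  ..................................
  72  ..................................
  67  ..................................
  62  ..................................
  57  ..................................
  52  ..................................
  47  ..................................
  42  ..................................
  37  ..................................
  32  .............+...+#####...........
  27  .............##.#######...........
  22  .....................+............
  17  ..................................
  12  ..................................
   7  ..................................
   2  ..................................
  -2  ..................................
  -7  ..................................
 -12  ..................................
 -17  .............................+####
 -22  .................++####+.....#####
 -27  .................+#####........+++
 -32  ...............................+++
 -37  ................................++
 -42  ..............................++++
 -47  ...............................+++
 -52  ...............................+++
 -57  ..............................+.++
 -62  ..............................++++
 -67  ++.............................+.+
 -72  ++............................++++
 -77  .+.............................+++
 -82  .+............................++++
```

```bash
python3 -m creep '{"translation":[[-9,0,-13],[-11,0,-26],[-16,0,-26],[-19,0,-22],[-22,0,-18]],"yaw":[0,0,0,0,0],"gripper":[255,255,255,255,255]}' 6; python3 -m creep '{"translation":[[-2,0,4],[-4,0,8],[-7,0,12],[-7,0,12]],"yaw":[0,0,0,0],"gripper":[255,255,255,255]}' 6; python3 -c "from h import *;prof()"
```

```text
time_s: 18.33
ee_pos: [0.4917, 0.2513, 0.0789]
eef_rot: [-3.136, -0.017, 0.038]
force: [1.2, -0.2, -2.1]
grip_width: 0.0581
time_s: 18.67
ee_pos: [0.4847, 0.2515, 0.0923]
eef_rot: [-3.135, -0.018, 0.038]
force: [-0.4, 0.9, -2.8]
grip_width: 0.0583
rows z top->bottom, cols a from -85 to 85; [0.4847 0.2515 0.0923] [-0.4  0.9 -2.8] [ 0.026 -0.071  0.029] 18.6667
  82  ..................................
  77  ..................................
  72  ..................................
  67  ..................................
  62  ..................................
  57  ..................................
  52  ..................................
  47  ..................................
  42  ..................................
  37  ....................++............
  32  ................+.####............
  27  ...............+###+++............
  22  ...........+++.++.................
  17  ...........+#.....................
  12  ..................................
   7  ..................................
   2  ..................................
  -2  ..................................
  -7  ..................................
 -12  ........................+.........
 -17  ......................###.........
 -22  ...................+#####.........
 -27  ...............++####+............
 -32  ...............##++...............
 -37  ..................................
 -42  ..................................
 -47  ..................................
 -52  ..................................
 -57  ..................................
 -62  ..................................
 -67  .......+..........................
 -72  ......+...........................
 -77  ......++..........................
 -82  ......+++++.+..+++++++++##+++#++++
```

```bash
python3 -m creep '{"translation":[[-5,0,3],[-10,0,6],[-15,0,9],[-20,0,12],[-24,0,14]],"yaw":[0,0,0,0,0],"gripper":[255,255,255,255,255]}' 6; python3 -m creep '{"translation":[[-4,0,2],[-8,0,4],[-12,0,4],[-12,0,4]],"yaw":[0,0,0,0],"gripper":[255,255,255,255]}' 6; python3 -c "from h import *;prof()"
```

```text
time_s: 19.13
ee_pos: [0.46, 0.2515, 0.106]
eef_rot: [-3.136, -0.018, 0.038]
force: [0.9, -0.3, -3.1]
grip_width: 0.0582
time_s: 19.47
ee_pos: [0.4478, 0.2516, 0.1106]
eef_rot: [-3.135, -0.019, 0.038]
force: [1.1, 0.1, 1.4]
grip_width: 0.0579
rows z top->bottom, cols a from -85 to 85; [0.4478 0.2516 0.1106] [1.1 0.1 1.4] [-0.125 -0.141  0.026] 19.4667
  82  ..................................
  77  ..................................
  72  ..................................
  67  ..................................
  62  ..................................
  57  ..................................
  52  ..................................
  47  ..................................
  42  ...................#..............
  37  ..................##..............
  32  .................##...............
  27  ................#+..+.............
  22  ...............++.................
  17  ..............++..................
  12  .............++...................
   7  ............+.....................
   2  ..........................##......
  -2  .........................+##......
  -7  ........................+#........
 -12  .......................+#.........
 -17  .............+#++.....+#..........
 -22  .............+##+....+#...........
 -27  ............++..+#..+#............
 -32  .............+#+.+#+#.............
 -37  .............++#+.+#..............
 -42  ...............+#+#...............
 -47  ................+#................
 -52  ..................................
 -57  ..................................
 -62  ..................................
 -67  ..................................
 -72  ..................................
 -77  ..............+...................
 -82  ..................................
```

```bash
python3 -m creep '{"translation":[[-6,0,-1],[-12,0,-1],[-18,0,-1],[-24,0,-2],[-28,0,-3]],"yaw":[0,0,0,0,0],"gripper":[255,255,255,255,255]}' 6;  python3 -c "from h import *;prof()"
```

```text
time_s: 19.93
ee_pos: [0.4192, 0.2515, 0.1073]
eef_rot: [-3.135, -0.018, 0.038]
force: [0.1, -2.4, 4.9]
grip_width: 0.0581
rows z top->bottom, cols a from -85 to 85; [0.4192 0.2515 0.1073] [ 0.1 -2.4  4.9] [-0.63  -0.22  -0.006] 19.9333
  82  ..................................
  77  ..................................
  72  ..................................
  67  ..................................
  62  ..................................
  57  ..................................
  52  ..................................
  47  .................+................
  42  .................#................
  37  .................++...............
  32  ................++................
  27  ................+.................
  22  ...............++.........+#+.....
  17  ...............+...........+......
  12  ...............+...........+......
   7  ..............+...........+.......
   2  ..............#...........+.......
  -2  .........................++.......
  -7  .............#...........+........
 -12  .............+.+........++........
 -17  ............++..+#+..+..+.........
 -22  ............####+++##+..+.........
 -27  ..............+#++.....+..........
 -32  ................+###+..+..........
 -37  ..................++#++...........
 -42  ......................+...........
 -47  ......................+...........
 -52  .....................+............
 -57  .....................#............
 -62  ..................................
 -67  ....................+.............
 -72  ...................##.............
 -77  ...................##.............
 -82  ...................##.............
```

```bash
python3 -m creep '{"translation":[[0,0,5],[5,0,12],[25,0,14],[50,0,14],[72,0,14]],"yaw":[0,0,0,0,0],"gripper":[255,255,255,255,255]}' 8; python3 -m creep '{"translation":[[8,0,-8],[8,0,-22],[8,0,-38],[8,0,-46],[8,0,-50]],"yaw":[0,0,0,0,0],"gripper":[255,255,255,255,255]}' 8;  python3 -c "from h import *;prof()"
```

```text
time_s: 20.4
ee_pos: [0.4923, 0.2517, 0.1217]
eef_rot: [-3.135, -0.018, 0.038]
force: [0.6, 0.2, -2.9]
grip_width: 0.0582
time_s: 20.82
ee_pos: [0.5, 0.2515, 0.0706]
eef_rot: [-3.135, -0.016, 0.038]
force: [0.1, -0.2, -2.6]
grip_width: 0.0579
rows z top->bottom, cols a from -85 to 85; [0.5    0.2515 0.0706] [ 0.1 -0.2 -2.6] [0.078 0.019 0.018] 20.8167
  82  ..................................
  77  ..................................
  72  ..................................
  67  ..................................
  62  ..................................
  57  ..................................
  52  ..................................
  47  ..................................
  42  .................+................
  37  .................+................
  32  ..................................
  27  ........................+..+......
  22  ...........................#+.....
  17  ...............+...........+......
  12  ..........................+.......
   7  ...............+..........+.....##
   2  .........................+.....+##
  -2  ..................................
  -7  ........................+........+
 -12  ...............+..+..............+
 -17  ..............+.+##..............+
 -22  .............+#++++###.+.........+
 -27  ..............+#++..+..+.........+
 -32  .................###++...........+
 -37  ...................###+..........+
 -42  .....................+...........+
 -47  .................................+
 -52  ..................................
 -57  ...........................+.....+
 -62  .....................###########++
 -67  ...+......+.+.......+#############
 -72  ..................................
 -77  ..................................
 -82  ..................................
```

Held steady at about 20° from upright. Now I'll lower onto the tray floor, letting the foot's edge straighten the jar.

```bash
python3 -m creep '{"translation":[[0,0,-3],[-3,0,-6],[-7,0,-8],[-11,0,-10],[-15,0,-12]],"yaw":[0,0,0,0,0],"gripper":[255,255,255,255,255]}' 6; python3 -m creep '{"translation":[[-4,0,-1],[-8,0,-2],[-8,0,-2]],"yaw":[0,0,0],"gripper":[255,255,255]}' 6;  python3 -c "from h import *;prof()"
```

```text
time_s: 21.28
ee_pos: [0.4851, 0.2516, 0.0594]
eef_rot: [-3.135, -0.018, 0.038]
force: [-0.5, -2.7, 2.8]
grip_width: 0.058
time_s: 21.53
ee_pos: [0.4763, 0.2518, 0.0573]
eef_rot: [-3.135, -0.017, 0.039]
force: [-1.3, 0.1, 0.4]
grip_width: 0.0579
rows z top->bottom, cols a from -85 to 85; [0.4763 0.2518 0.0573] [-1.3  0.1  0.4] [-0.049  0.31  -0.017] 21.5333
  82  ..................................
  77  ..................................
  72  ..................................
  67  ..................................
  62  ..................................
  57  ..................................
  52  ..................................
  47  ...............#+.................
  42  ...............+..........#+......
  37  ........................+.##......
  32  ..........................#.......
  27  ..........................#.......
  22  ...............+..........#.......
  17  ...............+..........#.......
  12  ...............+..........#.......
   7  ...............+..........#.......
   2  ...............+.........+#.......
  -2  ..............++.........##.......
  -7  ..............#....+.+...#+.......
 -12  ..............#+.++##+...#+.......
 -17  ..............#++.#+++...#........
 -22  ..............####+++....#........
 -27  ...............++++++....#........
 -32  .........................#........
 -37  .........................#........
 -42  .........................#........
 -47  ........................++####++++
 -52  ........................##########
 -57  ...........................+++.+++
 -62  ..................................
 -67  ..................................
 -72  ..................................
 -77  ..................................
 -82  ..................................
```

```bash
python3 -m creep '{"translation":[[-2,0,-1],[-4,0,-2],[-6,0,-3],[-6,0,-3]],"yaw":[0,0,0,0],"gripper":[255,255,255,255]}' 5; python3 -c "from h import *;tilt()"; python3 -m creep '{"translation":[[0,0,0],[0,0,0],[0,0,0]],"yaw":[0,0,0],"gripper":[255,255,255]}' 3;python3 -c "from h import *;tilt()"
```

```text
time_s: 21.92
ee_pos: [0.4701, 0.2517, 0.054]
eef_rot: [-3.135, -0.016, 0.039]
force: [-1.3, -0.7, -0.7]
grip_width: 0.0577
n pts 216 / 234 face normal elev deg -1.5 dist 0.0475 span -0.048 0.032 F [-1.3 -0.7 -0.7] M [-0.183  0.068 -0.045] tcp [0.4701 0.2517 0.054 ] w 0.0577 t 21.9167
time_s: 22.22
ee_pos: [0.4701, 0.2517, 0.054]
eef_rot: [-3.135, -0.016, 0.038]
force: [-1.0, -0.4, -1.6]
grip_width: 0.058
n pts 214 / 235 face normal elev deg -1.4 dist 0.0476 span -0.047 0.032 F [-1.  -0.4 -1.6] M [-0.08   0.098 -0.061] tcp [0.4701 0.2517 0.054 ] w 0.058 t 22.2167
```

```bash
python3 -m creep '{"translation":[[0,0,0],[0,0,0],[0,0,0],[0,0,0]],"yaw":[0,0,0,0],"gripper":[104,100,95,84]}' 3; python3 -c "from h import *;tilt()";  python3 -m creep '{"translation":[[4,0,3],[9,0,6],[14,0,10],[18,0,13],[18,0,13]],"yaw":[0,0,0,0,0],"gripper":[84,84,84,84,84]}' 15; python3 -c "from h import *;tilt()"
```

```text
time_s: 22.6
ee_pos: [0.4702, 0.2518, 0.0541]
eef_rot: [-3.135, -0.016, 0.038]
force: [0.4, 0.8, -0.0]
grip_width: 0.0617
n pts 229 / 254 face normal elev deg 0.4 dist 0.0455 span -0.046 0.034 F [ 0.4  0.8 -0. ] M [ 0.031  0.019 -0.046] tcp [0.4702 0.2518 0.0541] w 0.0617 t 22.6
time_s: 23.07
ee_pos: [0.4894, 0.2519, 0.068]
eef_rot: [-3.135, -0.018, 0.038]
force: [0.1, 0.3, 0.2]
grip_width: 0.063
n pts 226 / 243 face normal elev deg 0.5 dist 0.0262 span -0.032 0.047 F [0.1 0.3 0.2] M [ 0.001 -0.01   0.042] tcp [0.4894 0.2519 0.068 ] w 0.063 t 23.0667
```

```bash
python3 -m creep '{"translation":[[-2,0,0],[-2,0,0],[-2,0,0],[-2,0,0],[-2,0,0]],"yaw":[0,0,0,0,0],"gripper":[84,95,110,160,255]}' 15; python3 -m creep '{"translation":[[0,0,0],[0,0,0],[0,0,10],[0,0,30],[0,0,60]],"yaw":[0,0,0,0,0],"gripper":[255,255,255,255,255]}' 20; python3 -c "from h import *;tilt()";  python3 -m creep '{"translation":[[0,0,38],[0,-10,75],[-5,-40,110],[-15,-75,120],[-22,-112,120]],"yaw":[0,0,0,0,0],"gripper":[255,255,255,255,255]}' 20; python3 -c "from h import *;tilt()"
```

```text
time_s: 23.53
ee_pos: [0.4866, 0.2519, 0.0674]
eef_rot: [-3.135, -0.016, 0.038]
force: [-1.1, 0.7, 0.2]
grip_width: 0.0575
time_s: 23.95
ee_pos: [0.4854, 0.2512, 0.1264]
eef_rot: [-3.137, -0.012, 0.038]
force: [0.2, 0.1, -2.7]
grip_width: 0.0582
n pts 311 / 320 face normal elev deg 0.0 dist 0.0291 span -0.034 0.063 F [ 0.2  0.1 -2.7] M [ 0.083 -0.011 -0.026] tcp [0.4854 0.2512 0.1264] w 0.0582 t 23.95
time_s: 24.42
ee_pos: [0.4661, 0.1397, 0.2577]
eef_rot: [-3.132, -0.027, 0.04]
force: [1.4, -0.7, -3.0]
grip_width: 0.0581
n pts 353 / 354 face normal elev deg 0.9 dist 0.0304 span -0.031 0.063 F [ 1.4 -0.7 -3. ] M [-0.009 -0.04   0.005] tcp [0.4661 0.1397 0.2577] w 0.0581 t 24.4167
```

```bash
python3 -m creep '{"translation":[[-5,-32,0],[-10,-66,0],[-15,-100,0],[-20,-135,0],[-25,-170,0]],"yaw":[0,0,0,0,0],"gripper":[255,255,255,255,255]}' 20 >/dev/null; python3 -m creep '{"translation":[[-5,-35,0],[-10,-70,0],[-15,-105,0],[-20,-140,0],[-25,-172,0]],"yaw":[0,0,0,0,0],"gripper":[255,255,255,255,255]}' 20;  python3 -m creep '{"translation":[[-3,-30,0],[-6,-60,0],[-9,-86,0],[-11,-98,0],[-11,-98,0]],"yaw":[0,0,0,0,0],"gripper":[255,255,255,255,255]}' 20
python3 - <<'E'
from h import *
import pickle
c=cam('wrist');save(c,'w10');pickle.dump(c,open('w10.pkl','wb'));o=ctrl.get_obs();print(o['ee_pos'],o['eef_rot'],o['time_s'])
E
```

```text
time_s: 25.3
ee_pos: [0.4133, -0.2108, 0.2569]
eef_rot: [-3.135, -0.025, 0.037]
force: [1.1, 0.2, -3.1]
grip_width: 0.0576
time_s: 25.72
ee_pos: [0.4016, -0.3105, 0.2568]
eef_rot: [-3.135, -0.024, 0.034]
force: [0.6, 1.1, -3.8]
grip_width: 0.0582
[ 0.40198189 -0.30911717  0.25675726] [-3.13451103 -0.02450578  0.03502464] 25.7667
```

View pics/w10.png

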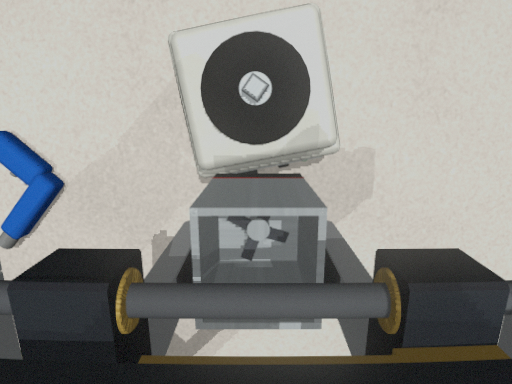

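The jar hangs mouth-up in the jaws (rim about (193..327, 207)). The shaft's square top shows at about (255,88), turned roughly 35–40°. Now I'll measure the shaft and the rim.

Run:
```python
from h import *
import pickle
c=pickle.load(open('w10.pkl','rb')); im=c['pixels']; P=cloud(c); g=cv2.cvtColor(im,cv2.COLOR_RGB2GRAY)
sub=np.zeros(g.shape,bool); sub[65:112,230:280]=1
for lo in(.112,.115,.118,.121):
    m=sub&(P[:,:,2]>lo); v,u=np.where(m); X=onz(c,np.c_[u,v],max(lo,.118))[:,:2]*1000
    if len(u)>10: print(lo,len(u),np.round(np.hstack([*cv2.minAreaRect(X.astype(np.float32))]),1),'mean',X.mean(0).round(1),np.percentile(P[m][:,2],[5,50,95]).round(4))
# seat ring outer contour
ring=np.zeros(g.shape,bool); ring[25:150,195:316]=1
m=(ring&(g<80)).astype(np.uint8); n,l,s,_=cv2.connectedComponentsWithStats(m); k=1+np.argmax(s[1:,4])
ct=max(cv2.findContours((l==k).astype(np.uint8),cv2.RETR_EXTERNAL,cv2.CHAIN_APPROX_NONE)[0],key=cv2.contourArea).reshape(-1,2)
X=onz(c,ct,.108)[:,:2]; print('seat ellipse mm',np.round(np.hstack([*cv2.fitEllipse((X*1000).astype(np.float32))]),1))
# hull of inner hole
for y in range(72,106,2): print(y,' '.join('%3d'%x for x in g[y,238:274:2]))
# jar rim: bright rim outline rows
print('rim row 215:',np.where(np.abs(np.diff(g[215].astype(int)))>18)[0], 'col 260:',np.where(np.abs(np.diff(g[150:340,300].astype(int)))>18)[0]+150)
```

```text
0.112 439 [ 500.2 -307.8   27.1   39.5   57.7] mean [ 496.2 -302.7] [0.1179 0.1233 0.1252]
0.115 433 [ 500.2 -307.8   27.1   39.5   57.7] mean [ 496.3 -302.6] [0.1181 0.1234 0.1252]
0.118 414 [ 500.2 -307.8   27.1   39.5   57.7] mean [ 496.4 -302.6] [0.1189 0.1235 0.1252]
0.121 311 [ 499.9 -307.8   26.8   39.1   57.7] mean [ 496.3 -302.5] [0.1215 0.1239 0.1253]
seat ellipse mm [ 495.8 -302.4   98.9   99.2   12.1]
72  57  58  60  57  56  94 173 175 195 196 188 168  71  56  61  56  60  62
74  55  56  59  59 173 200 192 133 138 193 202 201 201 163  59  55  56  61
76  58  58  68 187 200 198 148 177 178 131 169 202 202 202 174  59  59  57
78  57  57 174 201 202 172 152 197 200 189 147 140 201 201 200 159  57  56
80  59 119 200 203 192 134 182 199 199 198 196 160 129 191 201 202  95  62
82  55 174 199 202 144 177 201 200 200 198 200 199 181 134 172 202 165  56
84  69 197 200 165 152 202 197 199 197 199 198 198 201 195 153 137 190  65
86 100 199 185 134 193 200 199 198 199 199 199 200 201 183 132 137 200  74
88 105 198 141 174 199 199 199 198 201 197 199 202 187 148  96 182 199  91
90  87 192 101 124 158 193 198 200 198 199 200 200 163 109 134 198 197  74
92  65 189 150  99 110 130 189 198 198 199 200 176 128 139 202 199 187  63
94  56 166 154 152 122 103 141 139 198 200 191 144 113 190 202 203 159  59
96  59  87 160 165 152 142  99 130 133 187 155 105 164 200 202 199  93  58
98  54  59 161 200 166 152 153 106 105 152 122 130 185 199 199 147  58  60
100  56  56  56 169 197 168 155 153 135 102 111 180 201 200 162  57  59  60
102  61  55  58  56 157 194 158 161 151 156 174 195 194 138  55  61  61  58
104  58  58  51  55  59  73 129 184 152 180 182 136  66  58  57  60  59  59
rim row 215: [  7   8  41  42  45  46 189] col 260: [172 173 174 177 206 207 214 215 216 282 321 322 328]
```

Run:
```python
from h import *
import pickle
c=pickle.load(open('w10.pkl','rb')); im=c['pixels']; P=cloud(c); g=cv2.cvtColor(im,cv2.COLOR_RGB2GRAY)
t=np.array([.40198,-.30912,.25676]); yaw=.0350
m=np.zeros(g.shape,np.uint8); m[65:112,230:280]=(g[65:112,230:280]>180)
n,l,s,_=cv2.connectedComponentsWithStats(m,connectivity=4); k=l[86,256]; v,u=np.where(l==k)
X=onz(c,np.c_[u,v],.124)[:,:2]*1000; print('top plateau',len(u),np.round(np.hstack([*cv2.minAreaRect(X.astype(np.float32))]),1),X.mean(0).round(1))
D=P-t
rim=(c['depth']>0)&(D[:,:,2]>.024)&(D[:,:,2]<.040)&(abs(D[:,:,0])<.05)&(abs(D[:,:,1])<.05); 
rim[240:]=0
v,u=np.where(rim); print('rim px',len(u), 'z',np.percentile(D[rim][:,2],[5,50,95]).round(4) if len(u) else '')
if len(u):
    Q=D[rim]; a=Q[:,0]*np.cos(yaw)+Q[:,1]*np.sin(yaw); b=-Q[:,0]*np.sin(yaw)+Q[:,1]*np.cos(yaw)
    print('a',np.percentile(a,[1,50,99]).round(4),'b',np.percentile(b,[1,50,99]).round(4))
    print(np.round(np.hstack([*cv2.minAreaRect((Q[:,:2]*1000).astype(np.float32))]),1))
```

```text
top plateau 228 [ 496.6 -302.5   13.1   12.9   57. ] [ 496.7 -302.5]
rim px 2164 z [0.0251 0.0298 0.031 ]
a [0.0144 0.0267 0.0289] b [-0.0291 -0.0001  0.0281]
[20.9  0.2 16.5 58.   1.9]
```

```bash
python3 -m creep '{"translation":[[18,1,0],[37,3,0],[56,4,0],[75,6,0],[90,7,0]],"yaw":[-0.12,-0.24,-0.36,-0.48,-0.6],"gripper":[255,255,255,255,255]}' 20; python3 -m creep '{"translation":[[3,0,0],[3,0,-10],[3,0,-25],[3,0,-40],[3,0,-40]],"yaw":[-0.011,-0.011,-0.011,-0.011,-0.011],"gripper":[255,255,255,255,255]}' 20; python3 -c "
from h import *
tilt()
o=ctrl.get_obs();print(o['ee_pos'],o['eef_rot'])"
```

```text
time_s: 26.18
ee_pos: [0.4934, -0.3002, 0.257]
eef_rot: [-3.134, -0.025, -0.569]
force: [0.8, -0.3, -2.1]
grip_width: 0.0584
time_s: 26.6
ee_pos: [0.4948, -0.299, 0.2137]
eef_rot: [-3.134, -0.019, -0.576]
force: [-1.1, 0.4, -4.1]
grip_width: 0.0577
n pts 13 / 13 face normal elev deg -3.3 dist 0.0255 span -0.033 -0.006 F [-1.1  0.4 -4.1] M [0.125 0.08  0.01 ] tcp [ 0.4948 -0.299   0.2137] w 0.0577 t 26.6
[ 0.4952773  -0.29943379  0.21557437] [-3.13410774 -0.02143983 -0.57724323]
```

```bash
python3 -m creep '{"translation":[[0,-2.6,0],[0,-2.6,-8],[0,-2.6,-16],[0,-2.6,-22],[0,-2.6,-22]],"yaw":[0,0,0,0,0],"gripper":[255,255,255,255,255]}' 15
python3 - <<'E'
from h import *
c=cam('wrist');o=ctrl.get_obs();t=o['ee_pos'];yaw=o['eef_rot'][2];print(t,o['eef_rot'],o['force'])
P=cloud(c);D=P-t;a=D[:,:,0]*np.cos(yaw)+D[:,:,1]*np.sin(yaw); b=-D[:,:,0]*np.sin(yaw)+D[:,:,1]*np.cos(yaw);z=D[:,:,2]
m=(c['depth']>0)&(z>.024)&(z<.04)&(abs(a)<.045)&(abs(b)<.045);m[240:]=0
print('rim a',np.percentile(a[m],[1,99]).round(4),'b',np.percentile(b[m],[1,99]).round(4),'z',np.percentile(z[m],[50,95]).round(4))
f=(c['depth']>0)&(a>.015)&(a<.045)&(abs(b)<.025)&(z<.024)&(z>-.06);print('front face pts',f.sum()); 
if f.sum()>20: print(np.polyfit(z[f],a[f],1), z[f].min())
E
```

```text
time_s: 27.07
ee_pos: [0.4948, -0.3017, 0.1919]
eef_rot: [-3.134, -0.019, -0.577]
force: [0.3, -0.5, -2.2]
grip_width: 0.058
[ 0.49502771 -0.30184275  0.19276796] [-3.13405329 -0.02006011 -0.57697945] [-0.18911289 -0.19721907 -2.72567371]
rim a [0.0139 0.0284] b [-0.0276  0.0296] z [0.0289 0.03  ]
front face pts 2950
[-0.0156996   0.02784974] -0.05999976999847367
```

```bash
python3 -m creep '{"translation":[[1,-1.4,0],[1,-1.4,-3],[1,-1.4,-6],[1,-1.4,-9],[1,-1.4,-11]],"yaw":[0,0,0,0,0],"gripper":[255,255,255,255,255]}' 12; python3 -c "
from h import *
o=ctrl.get_obs();print(o['force'],o['moment'],o['ee_pos'])"; python3 -m creep '{"translation":[[0,0,-2],[0,0,-4],[0,0,-5],[0,0,-5]],"yaw":[0,0,0,0],"gripper":[255,255,255,255]}' 12; python3 -c "
from h import *
o=ctrl.get_obs();print(o['force'],o['moment'],o['ee_pos'],o['eef_rot'])"
```

```text
time_s: 27.53
ee_pos: [0.4959, -0.3032, 0.1813]
eef_rot: [-3.134, -0.02, -0.577]
force: [-0.0, 0.7, -2.6]
grip_width: 0.058
[-0.04573436  0.67753072 -2.60097935] [0.06468737 0.08213679 0.00875474] [ 0.49593214 -0.30318068  0.18127502]
time_s: 27.87
ee_pos: [0.4959, -0.3031, 0.176]
eef_rot: [-3.134, -0.019, -0.577]
force: [0.7, -0.0, -2.3]
grip_width: 0.0583
[ 0.74828772 -0.03135474 -2.28842994] [0.07954236 0.00993478 0.04145239] [ 0.4958627  -0.30312356  0.17599959] [-3.13403534 -0.01924162 -0.5769324 ]
```

```bash
python3 -m creep '{"translation":[[0,0,-2],[0,0,-4],[0,0,-5],[0,0,-5]],"yaw":[0,0,0,0],"gripper":[255,255,255,255]}' 10; python3 -c "
from h import *
o=ctrl.get_obs();print(o['force'],o['moment'],o['ee_pos'])"; python3 -m creep '{"translation":[[0,0,-1],[0,0,-2],[0,0,-2]],"yaw":[0,0,0],"gripper":[255,255,255]}' 8; python3 -c "
from h import *
o=ctrl.get_obs();print(o['force'],o['moment'],o['ee_pos'],o['eef_rot'])"
```

```text
time_s: 28.2
ee_pos: [0.4958, -0.3031, 0.1707]
eef_rot: [-3.134, -0.019, -0.577]
force: [0.4, -0.1, -3.4]
grip_width: 0.0581
[ 0.42989799 -0.13981752 -3.42647388] [0.10051414 0.00305225 0.03125682] [ 0.49577729 -0.303084    0.17069351]
time_s: 28.45
ee_pos: [0.4963, -0.3033, 0.1701]
eef_rot: [-3.134, -0.021, -0.577]
force: [-0.5, 2.8, 6.8]
grip_width: 0.0578
[-0.52751928  2.81011111  6.84652773] [0.31300222 0.1933818  0.02104264] [ 0.49631387 -0.3032761   0.17006778] [-3.13391937 -0.02118279 -0.5767913 ]
```

The jar met the seat at TCP z of about 0.170, as expected for fully home. I'll release gently and back off upwards.

```bash
python3 -m creep '{"translation":[[0,0,0],[0,0,0],[0,0,0]],"yaw":[0,0,0],"gripper":[255,255,255]}' 3; python3 -m creep '{"translation":[[0,0,0],[0,0,0],[0,0,0],[0,0,0],[0,0,0]],"yaw":[0,0,0,0,0],"gripper":[104,100,95,85,60]}' 3; python3 -m creep '{"translation":[[0,0,0],[0,0,0],[0,0,0]],"yaw":[0,0,0],"gripper":[30,0,0]}' 3; python3 -m creep '{"translation":[[0,0,10],[0,0,30],[0,0,60],[0,0,90],[0,0,110]],"yaw":[0,0,0,0,0],"gripper":[0,0,0,0,0]}' 3;python3 -m creep '{"translation":[[-20,0,10],[-50,0,10],[-80,0,10],[-90,0,10],[-90,0,10]],"yaw":[0,0,0,0,0],"gripper":[0,0,0,0,0]}' 3
```

```text
time_s: 28.7
ee_pos: [0.4964, -0.3033, 0.1702]
eef_rot: [-3.134, -0.021, -0.577]
force: [0.3, 0.0, -0.3]
grip_width: 0.0579
time_s: 29.12
ee_pos: [0.4964, -0.3033, 0.1702]
eef_rot: [-3.134, -0.022, -0.577]
force: [-0.6, 0.2, 0.4]
grip_width: 0.0663
time_s: 29.37
ee_pos: [0.4964, -0.3034, 0.1702]
eef_rot: [-3.134, -0.022, -0.577]
force: [0.1, 0.4, 0.3]
grip_width: 0.0856
time_s: 29.78
ee_pos: [0.4966, -0.3035, 0.2841]
eef_rot: [-3.134, -0.025, -0.577]
force: [-0.5, -0.2, -0.6]
grip_width: 0.094
time_s: 30.2
ee_pos: [0.4054, -0.3037, 0.2955]
eef_rot: [-3.134, -0.027, -0.578]
force: [0.8, 0.7, 0.5]
grip_width: 0.0939
```

Now a numeric check of the jar's rim (height 0.200 expected, level, centred on the shaft) and of the other objects against the first picture.

Run:
```python
from h import *
import pickle
for n in('wrist','top'):
    c=cam(n);P=cloud(c);m=(c['depth']>0)&(P[:,:,2]>.192)&(P[:,:,2]<.212)&(abs(P[:,:,0]-.496)<.05)&(abs(P[:,:,1]+.302)<.05)
    print(n,m.sum())
    if m.sum()>20:
        Q=P[m];print(np.round(np.hstack([*cv2.minAreaRect((Q[:,:2]*1000).astype(np.float32))]),1),'z',np.percentile(Q[:,2],[5,50,95]).round(4))
        k=abs(Q[:,2]-np.median(Q[:,2]))<.005;A=np.c_[Q[k,:2]-Q[k,:2].mean(0),np.ones(k.sum())];print('slope',np.linalg.lstsq(A,Q[k,2],rcond=None)[0].round(4))
c0=pickle.load(open('top0.pkl','rb'));d=np.abs(c['pixels'].astype(int)-c0['pixels']).max(2)
P=cloud(c0)
for nm,b in dict(big=(205,230,243,272),small=(260,235,300,275),bottle=(385,185,430,235),rack=(460,145,515,215),tip=(260,150,335,215),flask=(200,355,255,445),pip=(370,320,425,410),dish=(530,380,595,440),tray=(195,220,315,345)).items():
    s=np.s_[int(b[1]/1.5):int(b[3]/1.5),int(b[0]/1.5):int(b[2]/1.5)];print(nm,'changed frac',(d[s]>50).mean().round(3),'depth chg',np.mean(abs(c['depth'][s]-c0['depth'][s])>.012).round(3))
```

```text
wrist 1656
[ 496.6 -301.3   59.1   58.2   57. ] z [0.1939 0.1999 0.2012]
slope [-0.0084 -0.0018  0.1997]
top 101
[ 497.  -301.6   58.2   58.8   56.5] z [0.1935 0.1988 0.2036]
slope [-0.0081 -0.0043  0.1993]
big changed frac 0.0 depth chg 0.018
small changed frac 0.0 depth chg 0.01
bottle changed frac 0.0 depth chg 0.01
rack changed frac 0.0 depth chg 0.013
tip changed frac 0.0 depth chg 0.013
flask changed frac 0.0 depth chg 0.011
pip changed frac 0.0 depth chg 0.009
dish changed frac 0.915 depth chg 0.956
tray changed frac 0.103 depth chg 0.086
```

Run:
```python
from h import *
import pickle
c0=pickle.load(open('scene0.pkl','rb'));c=cam('scene')
for k in(c0,c):
    P=cloud(k);m=(k['depth']>0)&(abs(P[:,:,2]-.045)<.008)&(np.hypot(P[:,:,0]-.282,P[:,:,1]+.352)<.06);print('dishes',m.sum(),P[m].mean(0).round(4) if m.sum() else '')
ctrl.hand_in();print(ctrl.get_obs()['time_s'])
```

```text
dishes 320 [ 0.2869 -0.3492  0.0445]
dishes 321 [ 0.2872 -0.3491  0.0443]
the job is handed in; nothing more can be done
the job is handed in; nothing more can be done
```

The jar is mouth-up on the blender with its socket fully down over the shaft, and I handed the job in shortly after 30 s of robot time.

**How it went:** The gripper can only point down, so I turned the jar in stages against the tray.
- I tipped it over the tray wall, leaned it there to regrip, and laid it on its side in the tray.
- I gripped it near the mouth and pushed the foot against the wall until it hung foot-down, then stood it in the tray and regripped it centred.
- I turned it to the shaft's angle (57° modulo 90°), lowered it until it touched the seat at about 10 N, and let go gradually.

**Last checks:**
- **Height:** the rim is at 0.200 m in the wrist camera and 0.199 m in the top camera. Fully home is 0.200 m.
- **Level and position:** the rim is level to about 0.5°. It is centred within about 1 mm of the measured shaft, with its flats at 56.5–57°.
- **Other objects:** the beakers, bottle, rack, tip box, flask and pipettor look unchanged from the first top view. The arm hid the dishes from above, but the scene camera shows them where they were to within 0.5 mm.

**What did not go to plan:**
- The first tipping attempt gave only 18° and slid the jar about 12 mm in the pads, so I needed the extra regrips.
- One regrip briefly pushed about 20 N against the tray through the jar, under the limits.
- The foot settled a few millimetres when I let it lean on the wall.

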